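# Lock the drill-jig guide and hold a probe rod centred in it

### The arm

A 6-joint arm with a two-finger parallel gripper is mounted at the origin on the work surface. World frame = base frame: x ahead of the robot, y to its left, z up, the work surface at z = 0. Lengths are in m, angles in rad, forces in N, time in s.
With the tool pointing down it reaches from about 0.275 to 0.725 m from the base axis. Payload 15.9 kg.
Tool frame: the origin (TCP) lies at the very end of the fingers, on their centre line; the grasp point (between the pads) lies 19 mm behind it (ctrl.grip_depth is the distance from the TCP to the grasp point, in m); z points along the fingers, y is the line along which they close (so a half turn about z gives the same grasp; the last joint's range is limited). The gripper opens to 85 mm and grips with 20 to 120 N. Pads are 22 mm wide; open, the fingers measure 114 mm over their backs; the gripper's body (76 mm by 85 mm) begins 54 mm behind the grasp point. The pads swing forward as they close: fully open they stand 13 mm farther back than shut.
Start: joints at [-1.221, 0.213, -0.034, 1.323, 0, 1.571], TCP at [0.171, -0.47, 0.205] pointing down, gripper open.
Joint ranges: [-2.98, 2.98], [-0.74, 1.72], [-1.14, 1.35], [-2.1, 2.04], [-1.57, 1.44], [-3.14, 3.14]. Speed limits (rad/s): [1.89, 1.89, 2.39, 2.57, 3.14, 3.14].

### API

Orientations are given as a rotation vector (axis times angle).
In Python, from plant import ctrl gives the robot as it stands. The module is installed in compiled form; this text tells all that it offers.
- The arm moves only by the tool jog_arm, never from a script. Its argument "increments" is a list that holds one entry, the list of rows, each a list of 7 numbers: the closure in counts, from 0 (fully open) to 255 (shut), then the shift along the tool's x, y, z in mm, then the turn, a rotation vector about the tool's x, y, z in rad. A call has 1 to 20 rows; each row shifts and turns the commanded pose from where the row before left it, along the tool's axes as they then stand; what a row does not reach is not made up. A row lasts 1/8 s, in which the tool goes at most 62.5 mm and 10.7 degrees, less where a joint would pass 70% of its speed; a pose out of reach is approached as far as the arm can. A call with a gripper value outside its range is refused whole. The fingers move at their own pace and stop on an object; the grip force is fixed at half the most. Time passes only in rows, so rows that do not move let the fingers close. It gives the time, the measured TCP pose, the force, the opening and the grip force at its end, in the units of the state.
- ctrl.state(): the state, without advancing time (a new reading comes with each control period).
- ctrl.grab_frame(name): name is "side" or "top"; returns (picture, depth): 384x512x3 uint8, blue, green, red; 384x512 float32, m along the optical axis (not along the pixel's ray), 0 where there is no reading.
- ctrl.camera_info(name): a dict with "intrinsics" (3x3 intrinsics, pixels), "k1" (the pictures are not rectified: a ray, as slopes to the right and down, at radius r is drawn at 1 + k1 r^2 times it, then the intrinsics apply), "R" (3x3) and "t" (3): a world point X has camera coordinates R X + t. Camera axes: x right, y down, z forward; pixel columns grow to the right and rows downward; lengths in m; the calibration is good to about 2 mm. A picture is of the moment at which its call begins. camera_info takes no time and is no camera call.
- ctrl.hand_in(): hands the job in; it is judged then, once.
Trained networks look in the newest picture that a camera, given by its name, has taken for a name from the list of things; names that differ only in an ending like _2 or _b are one class to them, and where a whole thing is asked for, a point or a joint stands for the part that bears it (a point fixed in the world has none). Each returns a list of dicts, best first, with "conf" (0 to 1); they miss things now and then, are a little off and sometimes report something else, mostly with a low value. They report only what shows in the picture. A call takes as long as a camera call. They do not tell look-alikes from the thing itself.
- ctrl.outline_of(camera, label): "pixels" (384x512 bool, what is visible of it) and "at" ([column, row] in pixels, amid what is visible of it).
The state is a dict: "t": time; "q": joint angles; "joint_vel": joint speeds; "tau": joint torques, N m; "tcp_pos": TCP position; "tool_rot": TCP orientation; "contact_force": force on the tool from outside, world axes, zero at the start; "ft_torque": the same for the moment, N m; "opening": opening from 0.0 (shut) to 1.0 (fully open); "gripper_force": force on a finger pad.
Only numpy, scipy, OpenCV 4.12 (cv2) and the standard library are available. Lean on these libraries where they do the work, as an engineer would, in place of code of your own. Each camera call takes 0.05 s, during which the arm holds its last target. There are 200 camera calls.

### The job

Push the sliding blue guide of the drill jig fully home against its end stop, then swing the red-knobbed locking lever all the way round behind it. Then take the yellow-handled probe rod out of the wooden tool block and lower it upright through the hole in the guide, without letting it touch any part of the jig, until the red ring on its shaft is level with the top of the guide. Finish there with the rod in the grip, held still, upright and centred in the hole, with nothing else carrying it, and leave the other tools and things where they are.

Things in the scene. Friction and masses are not known exactly. Their poses are not given: they have to be found in the camera images.
- jig: Drill jig fixed to the bench: steel base 240 (x) x 220 (y) x 12 mm, origin centre of its underside; the guide slides home along its +x. Rails along x at y = +-56 mm; aluminium workpiece 64 x 64 mm, z = 12 to 55, with an upright 22 mm hole down to the base, at x = 30, y = 0; end stops at x = 86 to 98, tops at z = 100. Yaw within +-0.3 rad
- carriage (a joint): Sliding guide: blue plate 121 (x) x 130 (y) x 14 mm, top at jig z = 100 mm, with a square 50 mm brass insert round its hole. Value in m: 0 = withdrawn, 0.060 = home at its stop, moving along jig +x. Friction about 3 N; stays where left. Home, its rear edge is at jig x = -35 mm
- tab (a point): Centre of the rear (jig -x) face of the upright blue tab on the guide, for pushing it: 12 mm thick (x), 40 mm wide (y), jig z = 100 to 132 mm. At jig (-27, -40, 116) mm when the guide is home; moves with it. Axes as the jig's
- guide_mouth (a point): Centre of the guide's hole at its top face (jig z = 100 mm): upright hole 22 mm in diameter through the 14 mm thick plate. At jig (30, 0, 100) mm when the guide is home, then directly over the workpiece's hole. Axes as the jig's
- lever (a joint): Locking lever on an upright axis, counter-clockwise from above as the value grows. Rad: 0 to 2.1; 2.1 = locked at its stop, arm along the jig's -y just behind the guide. Starts within 0.5 of 0 (arm back and outwards). Friction about 2 N at the knob; stays where left. The arm (12 mm wide, jig z = 88 to 100 mm) runs into the guide unless that is home
- lever_hinge (a point): On the lever's pivot axis, at jig (-43, 85, 100) mm; turns with the lever
- lever_knob (a point): On the axis of the lever's upright red knob, a cylinder 16 mm in diameter from jig z = 100 to 144 mm; this point is at z = 127 mm, 60 mm from the pivot axis. When locked it is at jig (-43, 25, 127) mm
- block: Fixed wooden tool block 70 (x) x 220 (y) x 115 mm high, origin at the centre of its underside; three upright through holes of 12 mm at its y = -70, 0, 70 mm, one tool in each, which tool is where varies
- probe: Probe rod: yellow handle, a cylinder 24 mm across and 42 mm tall (30 mm flange, 4 mm thick, at its bottom), on a steel shaft 10 mm across reaching 110 mm below it. Origin on the axis at the handle's underside, z up towards the handle. Starts upright in a hole of the block, handle resting on the block's top. About 0.1 kg
- probe_tip (a point): Lower end of the probe's shaft, on the axis, 110 mm below its origin
- probe_ring (a point): Centre of the 8 mm tall red ring painted on the probe's shaft, 40 mm below its origin and 70 mm above its tip
- punch: Bystander in the tool block: dark steel punch, head 20 to 28 mm in diameter and 38 mm tall on a 10 mm shaft, origin under its head
- reamer: Bystander in the tool block: hand tool with a blue handle, 26 mm in diameter and 42 mm tall, on a 10 mm steel shaft, origin under its handle
- wrench: Bystander: steel wrench 160 mm long lying on the bench in front of the jig and block
- driver: Bystander: screwdriver with a blue handle, 180 mm long, lying on the bench
- tape: Bystander: red tape measure 65 x 35 x 60 mm high, to the right of the jig
- can: Bystander: green can 60 mm in diameter and 150 mm high, beyond the jig and block
- cup: Bystander: steel cup 74 mm in diameter and 85 mm high, beyond the block
- bin: Bystander: orange open bin 90 x 120 x 45 mm high, on the near side of the block
There are look-alikes about, which are no part of the job. There is more than one size of the probe; the one meant has the size given above.

How it is judged:
On the way, in this order (a step that is already met when the one before it is completed fails the run):
1. the guide is fully home (within 3 mm) while the lever is not yet locked (value of joint carriage above 0.057 m and value of joint lever below 1.9 rad), for 0.1 s.
2. the lever is turned all the way round (within 0.15 rad of its stop) with the guide home (value of joint carriage above 0.057 m and value of joint lever above 1.95 rad), for 0.1 s.
3. the probe's tip enters the guide's hole from above (horizontal distance between probe_tip and guide_mouth below 0.006 m and z of probe_tip in the frame of guide_mouth between -0.05 and -0.002 m).
At the end, for the whole second after the job is handed in: Guide home (within 3 mm), lever locked (0.15 rad); the gripped probe touches neither jig nor block, is still, upright (0.07 rad), red ring level with the guide's top within 12 mm, shaft within 4 mm of the hole's axis there and tip within 5.5 mm (all of step 2 and z of probe_ring in the frame of guide_mouth between -0.012 and 0.012 m and horizontal distance between probe_ring and guide_mouth below 0.004 m and horizontal distance between probe_tip and guide_mouth below 0.0055 m and angle between probe's own z axis and vertical below 0.07 rad and contact force between probe and the fingers above 1 N and contact force between probe and jig below 0.3 N and contact force between probe and block below 0.3 N and linear speed of probe below 0.02 m/s and angular speed of probe below 0.2 rad/s); the arm keeps its last pose, push and grip.
It fails at once if the probe touches the jig, guide or lever (contact force between probe and jig above 0.3 N).
It fails at once if another tool or bystander is moved by more than 25 mm (distance of any of punch, reamer, wrench, driver, tape, can, cup, bin from where it was at the start of the episode above 0.025 m).
It also fails if it takes over 72 s, if anything falls off the work surface, if the arm or the gripper's body presses on something with over 40 N, if the wrist force passes 120 N, or if a joint passes its speed limit or range.

## Working session

There is one attempt and no reset: what is moved stays moved. The work goes in short steps, Python scripts to look and compute and a tool call to move; the robot and the scene stay as the last step left them, time stands still between calls to the robot, and variables do not carry over. Pictures are saved under pics/ and viewed, at most 10 in all, crops included, and the job is handed in when it is done.

Besides the shell and the picture viewer there is one more tool, called after "Request:" as name([rows], argument=value, ...), one row to a line, values as JSON. jog_arm: Moves the arm, as the interface text tells. Its arguments: {"type":"object","properties":{"increments":{"type":"array","items":{"type":"array","items":{"type":"array","items":{"type":"number"}}}}},"required":["increments"]}

```bash
mkdir -p pics; cat > h.py <<'E'
import numpy as np, cv2
from plant import ctrl
def grab(n,save=None):
    im,d=ctrl.grab_frame(n)
    if save: cv2.imwrite('pics/'+save,im); 
    return im,d
def cam(n):
    c=ctrl.camera_info(n); return np.array(c['intrinsics']),c['k1'],np.array(c['R']),np.array(c['t'])
def rays(n,uv):
    K,k1,R,t=cam(n); uv=np.asarray(uv,float).reshape(-1,2)
    p=np.c_[(uv[:,0]-K[0,2])/K[0,0],(uv[:,1]-K[1,2])/K[1,1]]; s=p.copy()
    for _ in range(20): s=p/(1+k1*(s**2).sum(1,keepdims=True))
    return np.c_[s,np.ones(len(s))]
def pts(n,uv,z):  # depth z
    K,k1,R,t=cam(n); return (rays(n,uv)*np.reshape(z,(-1,1))-t)@R
def onz(n,uv,h): # intersect with world z=h
    K,k1,R,t=cam(n); d=rays(n,uv)@R; o=-R.T@t
    return o+d*((h-o[2])/d[:,2:3])
def proj(n,X):
    K,k1,R,t=cam(n); c=np.asarray(X).reshape(-1,3)@R.T+t; s=c[:,:2]/c[:,2:]
    s=s*(1+k1*(s**2).sum(1,keepdims=True)); return s@K[:2,:2].T+K[:2,2]
E
python3 - <<'E'
from h import *
np.set_printoptions(precision=4,suppress=True)
for n in('side','top'):
    im,d=grab(n,n+'0.png'); np.save(n+'0.npy',d)
    K,k1,R,t=cam(n); print(n,K[0,0],k1,'pos',-R.T@t,'fwd',R[2],'right',R[0])
print(ctrl.state()); print(ctrl.grip_depth)
E
```

```text
side 411.57945745510335 -0.1390414646441891 pos [0.2856 0.9472 0.9424] fwd [ 0.1867 -0.7597 -0.6229] right [-0.9697 -0.2441  0.007 ]
top 377.62425918689127 0.02302833054059855 pos [ 0.3454 -0.0635  1.2756] fwd [ 0.1637 -0.009  -0.9865] right [-0.0157 -0.9999  0.0066]
{'t': 0.1, 'q': array([-1.221 ,  0.2133, -0.035 ,  1.3235,  0.    ,  1.5708]), 'joint_vel': array([ 0.0008, -0.0006,  0.001 , -0.0019, -0.0014,  0.0005]), 'tau': array([  0.0035, -68.7248,  48.7807,   0.0122,  -0.0001,   0.    ]), 'tcp_pos': array([ 0.1713, -0.4694,  0.205 ]), 'tool_rot': array([-3.0927, -0.5466,  0.0002]), 'contact_force': array([ 0.4225, -0.9145, -0.3749]), 'ft_torque': array([ 0.0153, -0.0302, -0.0031]), 'gripper_force': 0.0, 'opening': 1.0043345441107034}
0.0187
```

View pics/top0.png

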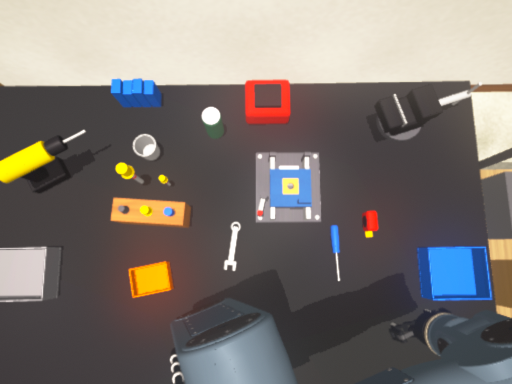

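View pics/side0.png

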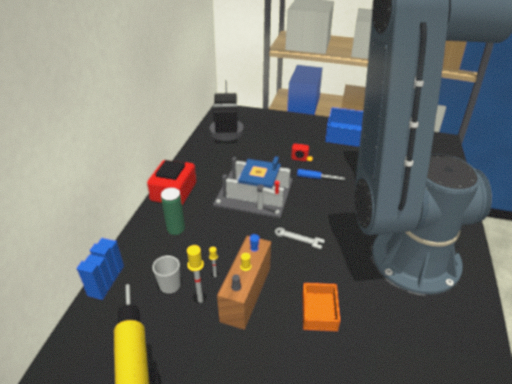

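```bash
python3 - <<'E'
from h import *
np.set_printoptions(precision=4,suppress=True)
for n in('top','side'):
    im,d=grab(n)
    for l in('jig','carriage','lever','block','probe','punch','reamer'):
        for o in ctrl.outline_of(n,l)[:3]:
            m=o['pixels']; ys,xs=np.where(m)
            P=pts(n,np.c_[xs,ys],d[ys,xs]); P=P[d[ys,xs]>0]
            print(n,l,round(o['conf'],2),np.round(o['at'],1),len(xs),'cen',[round(xs.mean(),2),round(ys.mean(),2)],'med',np.median(P,0),'z95',np.percentile(P[:,2],95))
            np.save(f'm_{n}_{l}.npy',m) if o['conf']>.5 and l in('jig','block','carriage') else 0
im=cv2.imread('pics/top0.png'); a=cv2.resize(im[145:230,250:330],None,fx=6,fy=6,interpolation=cv2.INTER_CUBIC)
im=cv2.imread('pics/side0.png'); b=cv2.resize(im[145:225,205:305],None,fx=6,fy=6,interpolation=cv2.INTER_CUBIC)[:,:]
cv2.imwrite('pics/topjig.png',a);cv2.imwrite('pics/sidejig.png',b)
E
```

```text
top jig 0.68 [288.3 187.5] 4482 cen [np.float64(287.84), np.float64(186.84)] med [ 0.5612 -0.1811  0.0189] z95 0.1051059607829438
top carriage 0.8 [289.7 184.7] 1614 cen [np.float64(290.1), np.float64(187.0)] med [ 0.555  -0.1855  0.1017] z95 0.10746399516235931
top lever 0.63 [261.1 200.2] 136 cen [np.float64(261.72), np.float64(202.21)] med [ 0.51   -0.093   0.1029] z95 0.14695637412866275
top block 0.71 [151.6 212.4] 1700 cen [np.float64(151.52), np.float64(212.5)] med [0.4756 0.2438 0.1162] z95 0.1205152079296778
top probe 0.48 [126.4 171.1] 247 cen [np.float64(127.32), np.float64(171.28)] med [0.5965 0.3064 0.1859] z95 0.20940841070482988
top probe 0.4 [165.  180.5] 59 cen [np.float64(163.81), np.float64(178.92)] med [0.587  0.2149 0.1088] z95 0.1186350003380081
top punch 0.56 [370.5 220.4] 346 cen [np.float64(369.39), np.float64(222.03)] med [ 0.444  -0.4427  0.0574] z95 0.06375325122336208
top reamer 0.63 [170.5 211.7] 66 cen [np.float64(168.58), np.float64(210.92)] med [0.4775 0.1844 0.1581] z95 0.1619101170807538
top reamer 0.51 [289.9 184.7] 1531 cen [np.float64(290.01), np
[... 806 characters left out ...]
ed [0.5951 0.3198 0.161 ] z95 0.2069212593111475
side probe 0.68 [248.1 261.7] 162 cen [np.float64(245.8), np.float64(261.75)] med [0.4787 0.2656 0.1425] z95 0.15915725082664559
side probe 0.59 [212.2 251.8] 73 cen [np.float64(213.12), np.float64(252.86)] med [0.5835 0.2236 0.1038] z95 0.11721139928699259
side punch 0.5 [236.2 282. ] 135 cen [np.float64(236.15), np.float64(282.64)] med [0.484  0.3355 0.1402] z95 0.15480857314675772
side reamer 0.73 [269.8 188.2] 182 cen [np.float64(268.66), np.float64(189.71)] med [ 0.4918 -0.0839  0.0997] z95 0.14129679592793995
side reamer 0.61 [253.  240.5] 132 cen [np.float64(253.52), np.float64(242.33)] med [0.4762 0.1961 0.1475] z95 0.15857011274135552
```

View pics/topjig.png

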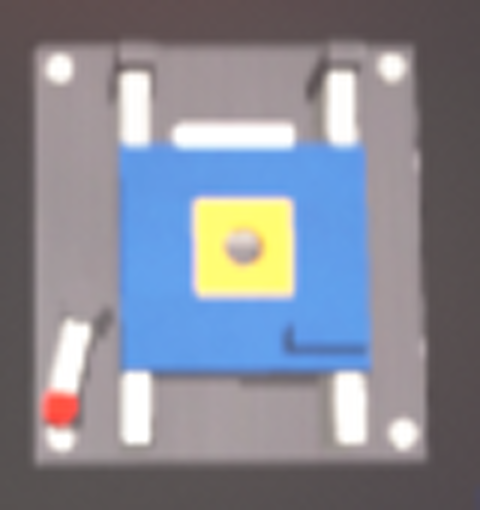

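View pics/sidejig.png

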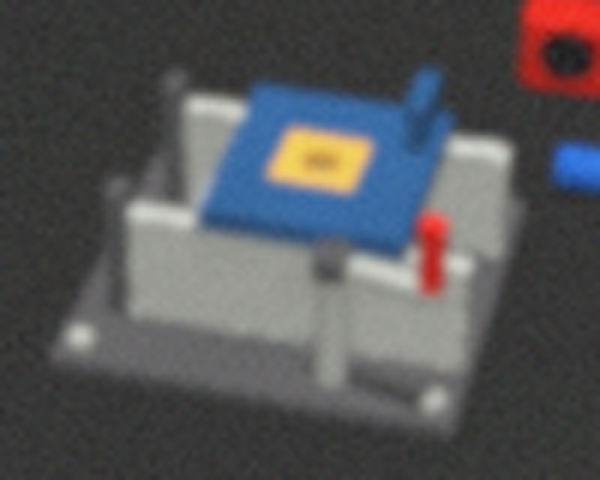

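```bash
python3 - <<'E'
from h import *
np.set_printoptions(precision=4,suppress=True)
c=np.array([[35,45],[413,45],[427,462],[37,465]])/6.+[250,145]-.42
P=onz('top',c,.012);print('base',P[:,:2],'cen',P.mean(0),[np.linalg.norm(P[i]-P[i-1]) for i in range(4)])
for i in range(4):
    e=P[i]-P[i-1]; print('ang',np.arctan2(e[1],e[0]))
b=np.array([[60,68],[392,68],[403,433],[62,438]])/6.+[250,145]-.42
B=onz('top',b,.014);print('bolts',B[:,:2],B.mean(0),[np.arctan2(*(B[i]-B[i-1])[1::-1]) for i in range(4)])
for n,h in(('top',.1),('side',.1)):
    im=cv2.imread(f'pics/{n}0.png'); hsv=cv2.cvtColor(im,cv2.COLOR_BGR2HSV)
    m=cv2.inRange(hsv,(12,60,90),(40,255,255)); 
    r=(slice(160,210),slice(270,310)) if n=='top' else (slice(155,190),slice(240,280))
    mm=np.zeros_like(m); mm[r]=m[r]; 
    q=cv2.morphologyEx(mm,cv2.MORPH_CLOSE,np.ones((7,7)))
    cn=max(cv2.findContours(q,cv2.RETR_EXTERNAL,cv2.CHAIN_APPROX_NONE)[0],key=cv2.contourArea)
    M=cv2.moments(q,True); uv=[M['m10']/M['m00'],M['m01']/M['m00']]
    print(n,'insert',uv,M['m00'],onz(n,uv,h))
    W=onz(n,cn.reshape(-1,2),h)[:,:2]; print(cv2.minAreaRect((W*1000).astype(np.float32)))
    m=cv2.inRange(hsv,(100,120,60),(125,255,255)); 
    r=(slice(160,215),slice(260,320)) if n=='top' else (slice(150,205),slice(230,295))
    mm=np.zeros_like(m); mm[r]=m[r];q=cv2.morphologyEx(mm,cv2.MORPH_CLOSE,np.ones((15,15)))
    cn=max(cv2.findContours(q,cv2.RETR_EXTERNAL,cv2.CHAIN_APPROX_NONE)[0],key=cv2.contourArea)
    W=onz(n,cn.reshape(-1,2),h)[:,:2]; print('plate',cv2.minAreaRect((W*1000).astype(np.float32)))
    m=cv2.inRange(hsv,(0,120,80),(8,255,255))|cv2.inRange(hsv,(172,120,80),(180,255,255))
    r=(slice(190,225),slice(250,275)) if n=='top' else (slice(170,205),slice(265,290))
    ys,xs=np.where(m[r]);d=np.load(n+'0.npy'); xs=xs+r[1].start; ys=ys+r[0].start
    print('knob',len(xs),xs.mean(),ys.mean(),onz(n,[xs.mean(),ys.mean()],.125 if n=='side' else .138))
    # block top by depth
    cc=np.mgrid[:384,:512][::-1].reshape(2,-1).T; X=pts(n,cc,d.ravel())
    s=(abs(X[:,2]-.115)<.012)&(abs(X[:,0]-.475)<.09)&(abs(X[:,1]-.24)<.16)
    print('blocktop',s.sum(),cv2.minAreaRect((X[s,:2]*1000).astype(np.float32)))
    s=(X[:,2]>.135)&(X[:,2]<.175)&(abs(X[:,0]-.475)<.06)&(X[:,1]>.13)&(X[:,1]<.36)
    for y in(.18,.245,.32):
        k=s&(abs(X[:,1]-y)<.035); print('tool',y,k.sum(),np.median(X[k],0),np.percentile(X[k,2],95),'px',cc[k].mean(0))
E
```

```text
base [[ 0.6946 -0.0775]
 [ 0.6915 -0.2951]
 [ 0.4513 -0.2926]
 [ 0.4529 -0.0748]] cen [ 0.5726 -0.185   0.012 ] [np.float64(0.24175026086834664), np.float64(0.21757504965501465), np.float64(0.2401881596720574), np.float64(0.2177389852876841)]
ang -0.011159502618080283
ang -1.585146026933779
ang 3.1311130866435826
ang 1.563623491097769
bolts [[ 0.6803 -0.0916]
 [ 0.6775 -0.2821]
 [ 0.4676 -0.2795]
 [ 0.4676 -0.089 ]] [ 0.5732 -0.1855  0.014 ] [np.float64(-0.012327213343567643), np.float64(-1.5851799513700313), np.float64(3.1293571844014942), np.float64(1.570654722892717)]
top insert [290.2931726907631, 185.61044176706827] 249.0 [[ 0.5592 -0.1852  0.1   ]]
((559.676513671875, -185.8230743408203), (47.97623062133789, 48.282474517822266), 89.15984344482422)
plate ((553.66796875, -184.65792846679688), (128.11331176757812, 118.89575958251953), 89.15254974365234)
knob 27 259.5925925925926 212.92592592592592 [[ 0.4697 -0.0858  0.138 ]]
blocktop 1505 ((483.6614074707031, 258.803955078125), (224.46304321289062, 73.2007064819336), 85.32035827636719)
tool 0.18 68 [0.4776 0.1855 0.1577] 0.1613599
[... 209 characters left out ...]
527559055118, 171.20472440944883] 127.0 [[ 0.5573 -0.1845  0.1   ]]
((557.4088134765625, -185.07699584960938), (51.75798034667969, 50.428768157958984), 88.39061737060547)
plate ((550.0911254882812, -200.4190673828125), (123.16748046875, 183.3367462158203), 2.7451438903808594)
knob 51 276.6078431372549 186.41176470588235 [[ 0.4709 -0.085   0.125 ]]
blocktop 1518 ((481.04803466796875, 257.90496826171875), (223.54420471191406, 72.39326477050781), 85.41621398925781)
tool 0.18 99 [0.476  0.1948 0.1539] 0.1578675778747819 px [253.5758 240.404 ]
tool 0.245 100 [0.4792 0.2639 0.1557] 0.16019663109550897 px [245.8  258.51]
tool 0.32 85 [0.4853 0.3329 0.1513] 0.15542902538955602 px [235.9176 279.4824]
```

Top view: jig around (288,187), block at (151,212) with the yellow handle in its middle hole at (145,210). Side view: red knob at (277,186), tab at the plate's rear right. The measured sizes agree with those given (base 240 x 218, insert 50, knob radius 62 mm, handle top at 0.158). The jig is at (0.573, -0.185) with yaw -0.012, the carriage at about 0.016 and the lever at about 0.3.

Request:
jog_arm([
  [[255,0,0,0,0,0,0.181],[255,0,0,0,0,0,0.181],[255,29,-25,0,0,0,0],[255,29,-25,0,0,0,0],[255,29,-25,0,0,0,0],[255,29,-25,0,0,0,0],[255,29,-25,0,0,0,0],[255,29,-25,0,0,0,0],[255,29,-25,0,0,0,0],[255,29,-25,0,0,0,0],[255,29,-25,0,0,0,0],[255,29,-25,0,0,0,0],[255,0,0,0,0,0,0],[255,0,0,0,0,0,0]],
])

```text
t: 2.65
tcp_pos: [0.4641, -0.2234, 0.2053]
tool_rot: [3.141, -0.019, -0.001]
contact_force: [-0.7, -0.6, 0.2]
opening: 0.0
gripper_force: 0.0
```

Request:
jog_arm([
  [[255,0,0,31,0,0,0],[255,0,0,31,0,0,0],[255,0,0,30,0,0,0],[255,10,0,0,0,0,0],[255,10,0,0,0,0,0],[255,8,0,0,0,0,0],[255,8,0,0,0,0,0],[255,8,0,0,0,0,0],[255,8,0,0,0,0,0],[255,6,0,0,0,0,0],[255,4,0,0,0,0,0],[255,0,0,0,0,0,0],[255,0,0,0,0,0,0]],
])

```text
t: 4.28
tcp_pos: [0.5262, -0.224, 0.1134]
tool_rot: [-3.141, 0.019, 0.0]
contact_force: [-0.8, -0.4, 0.0]
opening: -0.001
gripper_force: 0.0
```

Request:
jog_arm([
  [[255,2,0,0,0,0,0],[255,2,0,0,0,0,0],[255,2,0,0,0,0,0]],
])

```text
t: 4.65
tcp_pos: [0.5325, -0.2241, 0.1134]
tool_rot: [-3.142, 0.019, -0.0]
contact_force: [0.5, 0.3, -0.0]
opening: 0.003
gripper_force: 0.0
```

Request:
jog_arm([
  [[255,1,0,0,0,0,0],[255,1,0,0,0,0,0]],
])

```text
t: 4.9
tcp_pos: [0.5344, -0.2241, 0.1134]
tool_rot: [-3.141, 0.019, 0.0]
contact_force: [0.2, -0.4, -0.1]
opening: 0.001
gripper_force: 0.0
```

```bash
python3 - <<'E'
from h import *
for n in('top','side'):
    im,d=grab(n,n+'1.png')
a=cv2.imread('pics/top1.png')[145:230,250:330];b=cv2.imread('pics/side1.png')[140:225,205:305]
cv2.imwrite('pics/push1.png',np.hstack([cv2.resize(a,(400,425)),cv2.resize(b,(400,425))]))
E
```

```text
(no output)
```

View pics/push1.png

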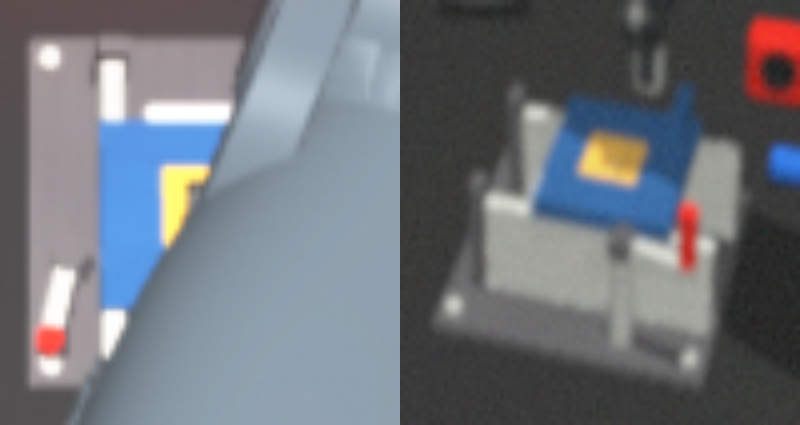

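```bash
python3 - <<'E'
from h import *
np.set_printoptions(precision=4,suppress=True)
print(ctrl.state()['tcp_pos'])
print(proj('side',[[.5344,-.2241,.1134],[.5016,-.2242,.132],[.5016,-.2242,.1],[.545,-.2242,.116],[.5592,-.185,.1]]))
im=cv2.imread('pics/side1.png');d=ctrl.grab_frame('side')[1]
for u,v in((267,156),(267,154),(269,152),(276,160),(277,163),(276,166)): print(u,v,pts('side',[u,v],d[v,u]))
s=cv2.resize(im[120:200,220:300],None,fx=7,fy=7,interpolation=cv2.INTER_CUBIC);cv2.imwrite('pics/z.png',s)
E
```

```text
[ 0.5344 -0.2241  0.1134]
[[266.9918 162.7352]
 [276.2795 159.7029]
 [275.9447 167.1847]
 [264.0913 161.6786]
 [257.472  171.0429]]
267 156 [[ 0.5314 -0.2071  0.1535]]
267 154 [[ 0.5324 -0.2108  0.1592]]
269 152 [[ 0.5269 -0.2172  0.1643]]
276 160 [[ 0.5015 -0.2185  0.1345]]
277 163 [[ 0.5018 -0.2421  0.106 ]]
276 166 [[ 0.5016 -0.2245  0.1049]]
```

View pics/z.png

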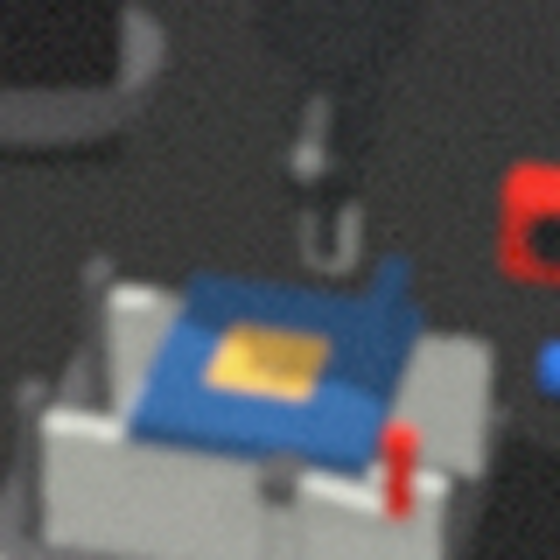

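The crop shows the guide unmoved at (257,171). The fingertip ends near (267,159), about 4 px higher than where the reported TCP projects, so it passed over the tab. I'll measure the fingers.

```bash
python3 - <<'E'
from h import *
np.set_printoptions(precision=4,suppress=True)
cc=np.mgrid[:384,:512][::-1].reshape(2,-1).T
for n in('side','top'):
    im,d=grab(n); X=pts(n,cc,d.ravel())
    s=(d.ravel()>0)&(X[:,2]>.108)&(X[:,2]<.30)&(abs(X[:,0]-.535)<.07)&(abs(X[:,1]+.224)<.07)
    Y=X[s]; print(n,s.sum())
    for z in np.arange(.11,.3,.01):
        k=abs(Y[:,2]-z)<.005
        if k.sum(): print(round(z,3),k.sum(),Y[k].min(0)[:2],Y[k].max(0)[:2])
d=np.load('side0.npy')
for v in range(150,166): print(v,pts('side',[267,v],ctrl.grab_frame('side')[1][v,267])) if v%2==0 else 0
E
```

```text
side 549
0.11 9 [ 0.5009 -0.2372] [ 0.5118 -0.201 ]
0.12 14 [ 0.5007 -0.2381] [ 0.5125 -0.2011]
0.13 32 [ 0.501  -0.2486] [ 0.5137 -0.1977]
0.14 6 [ 0.5299 -0.221 ] [ 0.5483 -0.2114]
0.15 16 [ 0.525  -0.2262] [ 0.5472 -0.2079]
0.16 18 [ 0.525  -0.2282] [ 0.543  -0.2042]
0.17 13 [ 0.5254 -0.2265] [ 0.5431 -0.2041]
0.18 6 [ 0.5236 -0.2328] [ 0.5314 -0.2045]
0.19 22 [ 0.5233 -0.2504] [ 0.5482 -0.184 ]
0.2 12 [ 0.5222 -0.2074] [ 0.5468 -0.1774]
0.21 29 [ 0.5192 -0.2311] [ 0.5535 -0.1678]
0.22 28 [ 0.5183 -0.2368] [ 0.5539 -0.1602]
0.23 48 [ 0.5181 -0.2373] [ 0.5535 -0.1565]
0.24 44 [ 0.5163 -0.2402] [ 0.5535 -0.1585]
0.25 32 [ 0.5163 -0.2156] [ 0.5538 -0.1768]
0.26 17 [ 0.5256 -0.2004] [ 0.5473 -0.1773]
0.27 47 [ 0.4999 -0.2191] [ 0.5723 -0.1806]
0.28 62 [ 0.4994 -0.2149] [ 0.5716 -0.1794]
0.29 62 [ 0.4989 -0.2261] [ 0.5671 -0.1823]
top 18
0.11 1 [ 0.5761 -0.162 ] [ 0.5761 -0.162 ]
0.23 15 [ 0.5319 -0.1711] [ 0.5514 -0.1624]
0.24 2 [ 0.5389 -0.1679] [ 0.5449 -0.1647]
150 [[ 0.5277 -0.1867  0.1914]]
152 [[ 0.5318 -0.2071  0.1698]]
154 [[ 0.532  -0.2087  0.1606]]
156 [[ 0.532  -0.2099  0.1516]]
158 [[ 0.5339 -0.2196  0.1366]]
160 [[ 0.5745 -0.4117 -0.0059]]
162 [[ 0.5705 -0.3938 -0.0031]]
164 [[ 0.5372 -0.2382  0.0979]]
```

The tips really end at z ≈ 0.138 where the pose reports 0.113, while x and y agree. I'll back off, go 26 mm lower and push again.

Request:
jog_arm([
  [[255,-24,0,0,0,0,0],[255,-24,0,0,0,0,0],[255,-24,0,0,0,0,0],[255,0,0,13,0,0,0],[255,0,0,13,0,0,0],[255,10,0,0,0,0,0],[255,10,0,0,0,0,0],[255,10,0,0,0,0,0],[255,4,0,0,0,0,0],[255,4,0,0,0,0,0]],
])

```text
t: 6.8
tcp_pos: [0.5005, -0.2237, 0.0874]
tool_rot: [3.142, -0.019, -0.0]
contact_force: [-3.2, 0.2, 1.6]
opening: -0.003
gripper_force: 1.6
```

Request:
jog_arm([
  [[255,7,0,0,0,0,0],[255,7,0,0,0,0,0],[255,7,0,0,0,0,0],[255,3,0,0,0,0,0],[255,2,0,0,0,0,0],[255,2,0,0,0,0,0]],
])

```text
t: 7.55
tcp_pos: [0.5284, -0.224, 0.0874]
tool_rot: [-3.141, 0.019, 0.0]
contact_force: [-3.5, 0.5, 0.5]
opening: -0.002
gripper_force: 1.6
```

Request:
jog_arm([
  [[255,2,0,0,0,0,0],[255,2,0,0,0,0,0]],
])

```text
t: 7.8
tcp_pos: [0.5322, -0.224, 0.0874]
tool_rot: [-3.141, 0.019, 0.001]
contact_force: [-17.5, -0.2, 7.0]
opening: 0.001
gripper_force: 8.5
```

Request:
jog_arm([
  [[255,1,0,0,0,0,0],[255,1,0,0,0,0,0]],
])

```text
t: 8.05
tcp_pos: [0.5321, -0.2241, 0.0873]
tool_rot: [3.141, -0.02, -0.006]
contact_force: [-24.8, 0.5, 15.6]
opening: -0.004
gripper_force: 12.3
```

Request:
jog_arm([
  [[255,1,0,0,0,0,0],[255,0,0,0,0,0,0]],
])

```text
t: 8.3
tcp_pos: [0.5321, -0.2241, 0.0873]
tool_rot: [3.141, -0.02, -0.009]
contact_force: [-27.8, 0.9, 17.6]
opening: 0.0
gripper_force: 14.1
```

The guide is at its stop: 28 N, with travel ending where predicted. Next I'll plan the lever sweep.

```bash
python3 - <<'E'
import numpy as np
h=np.array([.5306,-.0995]);yaw=-.0125;R=np.array([[np.cos(yaw),np.sin(yaw)],[np.sin(yaw),-np.cos(yaw)]])
p=np.array([.4921,-.2236])
def c(th,D): 
    th=np.radians(th); return h+.0605*np.array([np.cos(th),np.sin(th)])-D*np.array([-np.sin(th),np.cos(th)])
for th,D in [(166,.034)]+[(a,.022) for a in range(166,272,8)]+[(274,.022)]:
    n=c(th,D); print(th,n.round(4),(R@(n-p)*1000).round(1)); p=n
E
```

```text
166 [ 0.4801 -0.0519] [ -14.1 -171.6]
166 [ 0.4772 -0.0635] [-2.8 11.7]
174 [ 0.4727 -0.0713] [-4.4  7.8]
182 [ 0.4694 -0.0796] [-3.3  8.4]
190 [ 0.4672 -0.0883] [-2.1  8.7]
198 [ 0.4663 -0.0973] [-0.8  8.9]
206 [ 0.4666 -0.1062] [0.4 9. ]
214 [ 0.4681 -0.1151] [1.7 8.8]
222 [ 0.4709 -0.1236] [2.9 8.5]
230 [ 0.4749 -0.1317] [4. 8.]
238 [ 0.4799 -0.1391] [5.1 7.4]
246 [ 0.4859 -0.1458] [6.1 6.6]
254 [ 0.4928 -0.1516] [7.  5.7]
262 [ 0.5004 -0.1563] [7.7 4.7]
270 [ 0.5086 -0.16  ] [8.3 3.5]
274 [ 0.5129 -0.1614] [4.3 1.3]
```

Request:
jog_arm([
  [[255,-20,0,0,0,0,0],[255,-24,0,0,0,0,0],[255,0,0,-31,0,0,0],[255,0,0,-31,0,0,0],[255,0,0,0,0,0,0]],
])

```text
t: 8.93
tcp_pos: [0.4931, -0.2243, 0.1518]
tool_rot: [3.14, -0.019, 0.007]
contact_force: [0.3, 0.1, 0.4]
opening: -0.0
gripper_force: 0.0
```

Request:
jog_arm([
  [[255,-3,-35,0,0,0,0],[255,-3,-35,0,0,0,0],[255,-3,-35,0,0,0,0],[255,-3,-35,0,0,0,0],[255,-3,-32,0,0,0,0],[255,0,0,0,0,0,0],[255,0,0,32,0,0,0],[255,0,0,32,0,0,0],[255,-3,12,0,0,0,0],[255,-4,8,0,0,0,0],[255,-3,8,0,0,0,0],[255,-2,9,0,0,0,0]],
])

```text
t: 10.42
tcp_pos: [0.4666, -0.089, 0.0863]
tool_rot: [3.141, -0.02, 0.003]
contact_force: [2.9, 3.3, 0.4]
opening: 0.001
gripper_force: 1.6
```

Request:
jog_arm([
  [[255,-1,9,0,0,0,0],[255,0.5,9,0,0,0,0],[255,1.5,9,0,0,0,0],[255,3,8.5,0,0,0,0],[255,4,8,0,0,0,0],[255,5,7.5,0,0,0,0],[255,6,6.5,0,0,0,0],[255,7,5.5,0,0,0,0]],
])

```text
t: 11.42
tcp_pos: [0.4916, -0.1521, 0.0853]
tool_rot: [3.141, -0.019, -0.001]
contact_force: [-2.0, 2.0, 0.0]
opening: -0.001
gripper_force: 1.2
```

Request:
jog_arm([
  [[255,7.5,4.5,0,0,0,0],[255,4,2,0,0,0,0],[255,2,1,0,0,0,0]],
])

```text
t: 11.8
tcp_pos: [0.5049, -0.1593, 0.0853]
tool_rot: [3.142, -0.019, -0.0]
contact_force: [-2.7, 1.4, -1.2]
opening: 0.001
gripper_force: 1.0
```

Request:
jog_arm([
  [[255,2,0,0,0,0,0],[255,2,0,0,0,0,0],[255,1,0,0,0,0,0]],
])

```text
t: 12.18
tcp_pos: [0.5091, -0.1595, 0.0854]
tool_rot: [3.141, -0.019, -0.002]
contact_force: [-10.9, -2.0, 4.7]
opening: -0.0
gripper_force: 5.2
```

Request:
jog_arm([
  [[255,1,0,0,0,0,0],[255,1,0,0,0,0,0]],
])

```text
t: 12.42
tcp_pos: [0.5094, -0.1595, 0.0853]
tool_rot: [3.141, -0.02, -0.006]
contact_force: [-24.2, -2.6, 13.1]
opening: -0.002
gripper_force: 11.8
```

Request:
jog_arm([
  [[255,-15,0,0,0,0,0],[255,-15,0,0,0,0,0],[200,0,0,-40,0,0,0],[150,0,0,-40,0,0,0],[100,0,-20,-40,0,0,0],[100,-2,-40,-30,0,0,0],[100,-2,-40,0,0,0,0],[100,-2,-40,0,0,0,0],[100,-2,-40,0,0,0,0],[100,-2,-40,0,0,0,0],[100,0,0,0,0,0,0],[100,0,0,0,0,0,0]],
])

```text
t: 13.92
tcp_pos: [0.4745, 0.0258, 0.2359]
tool_rot: [-3.112, -0.053, 0.001]
contact_force: [0.4, -0.5, -0.1]
opening: 0.605
gripper_force: 0.0
```

```bash
python3 - <<'E'
from h import *
np.set_printoptions(precision=4,suppress=True)
I={}
for n in('top','side'): I[n]=grab(n,n+'2.png')
a=cv2.imread('pics/top2.png')[145:230,250:330];b=cv2.imread('pics/side2.png')[140:225,205:305]
cv2.imwrite('pics/lock.png',np.hstack([cv2.resize(a,(400,425)),cv2.resize(b,(400,425))]))
for n in I:
    im,d=I[n];hsv=cv2.cvtColor(im,cv2.COLOR_BGR2HSV);m=cv2.inRange(hsv,(12,60,90),(40,255,255)); 
    r=(slice(155,200),slice(270,310)) if n=='top' else (slice(150,185),slice(235,275))
    mm=np.zeros_like(m); mm[r]=m[r]; q=cv2.morphologyEx(mm,cv2.MORPH_CLOSE,np.ones((7,7)))
    M=cv2.moments(q,True); uv=[M['m10']/M['m00'],M['m01']/M['m00']]
    print(n,'insert',uv,M['m00'],onz(n,uv,.1))
    # yellow handle in block
    r=(slice(200,220),slice(134,158)) if n=='top' else (slice(250,275),slice(236,258))
    mm[:]=0; mm[r]=m[r]; ys,xs=np.where(mm); 
    print('handle',len(xs),xs.mean(),ys.mean(),onz(n,[xs.mean(),ys.mean()],.157),'box',xs.min(),xs.max(),ys.min(),ys.max())
    k=mm>0; P=pts(n,np.c_[xs,ys],d[k]); t=P[:,2]>.152; print(t.sum(),P[t].mean(0),P[:,2].max())
    cc=np.mgrid[:384,:512][::-1].reshape(2,-1).T; X=pts(n,cc,d.ravel()); tc=ctrl.state()['tcp_pos']
    s=(d.ravel()>0)&(abs(X[:,:2]-tc[:2]).max(1)<.06)&(X[:,2]>.12); print('tip',tc,s.sum(),np.sort(X[s,2])[:12])
print(ctrl.state()['opening'])
E
```

```text
top insert [289.89473684210526, 171.93421052631578] 228.0 [[ 0.6035 -0.1853  0.1   ]]
handle 315 141.38095238095238 209.61904761904762 [[0.4829 0.2653 0.157 ]] box 134 149 200 219
57 [0.4836 0.2557 0.1589] 0.16269960340883674
tip [0.4745 0.0257 0.2359] 6127 [0.728  0.7346 0.7355 0.7395 0.7398 0.74   0.7401 0.7406 0.7409 0.741
 0.741  0.7413]
side insert [245.84251968503938, 169.31496062992127] 127.0 [[ 0.6012 -0.1847  0.1   ]]
handle 519 246.40269749518305 262.6107899807322 [[0.4729 0.2796 0.157 ]] box 236 257 250 274
67 [0.4686 0.302  0.2043] 0.9424265534993909
tip [0.4745 0.0257 0.2359] 6344 [0.2629 0.2645 0.2646 0.2655 0.2667 0.2674 0.2691 0.2691 0.2701 0.2709
 0.2713 0.2717]
0.6078068407261396
```

View pics/lock.png

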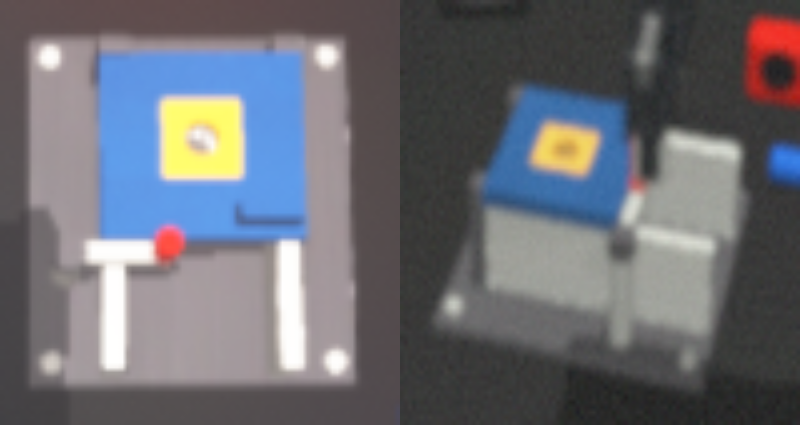

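The guide's rear edge sits behind the lever arm, and the red knob in the left crop at (170,243) is beside the plate, so the guide is home and the lever locked. Next I turn the gripper so it closes across the block, and refine the handle position.

Request:
jog_arm([
  [[0,0,0,0,0,0,-0.182],[0,0,0,0,0,0,-0.182],[0,0,0,0,0,0,-0.182],[0,0,0,0,0,0,-0.182],[0,0,0,0,0,0,-0.182],[0,0,0,0,0,0,-0.182],[0,0,0,0,0,0,-0.182],[0,0,0,0,0,0,-0.182],[0,0,0,0,0,0,0],[0,0,0,0,0,0,0]],
])

```text
t: 15.28
tcp_pos: [0.4744, 0.0261, 0.2359]
tool_rot: [-2.296, -2.11, -0.03]
contact_force: [-0.0, 1.0, 0.3]
opening: 0.996
gripper_force: 0.0
```

```bash
python3 - <<'E'
from h import *
np.set_printoptions(precision=4,suppress=True)
for n in('top','side'):
    im,d=grab(n,n+'3.png');hsv=cv2.cvtColor(im,cv2.COLOR_BGR2HSV);m=cv2.inRange(hsv,(20,90,90),(40,255,255)); 
    r=(slice(195,225),slice(130,160)) if n=='top' else (slice(245,280),slice(232,262))
    mm=np.zeros_like(m); mm[r]=m[r]; ys,xs=np.where(mm)
    print(n,len(xs),xs.mean(),ys.mean(),xs.min(),xs.max(),ys.min(),ys.max())
    # model handle silhouette centroid search
    best=[]
    for x in np.arange(.470,.497,.001):
      for y in np.arange(.242,.270,.001):
        a=np.linspace(0,2*np.pi,24); P=np.concatenate([np.c_[x+.012*np.cos(a),y+.012*np.sin(a),0*a+z] for z in(.119,.157)]+[np.c_[x+.015*np.cos(a),y+.015*np.sin(a),0*a+z] for z in(.115,.119)])
        hull=cv2.convexHull(proj(n,P).astype(np.float32)); k=np.zeros_like(m); cv2.fillConvexPoly(k,np.round(hull*16).astype(np.int32),255,shift=4)
        best.append(((k&mm>0).sum()/((k|mm)>0).sum(),x,y))
    best.sort(reverse=True); print(np.array(best[:6])); B=np.array(best[:40]); print('mean',B[:,1:].mean(0))
s=ctrl.state(); print(s['tcp_pos'],s['tool_rot'],s['q'],s['opening'],2*np.arctan2(s['tool_rot'][1],s['tool_rot'][0]))
E
```

```text
top 99 144.11111111111111 210.26262626262627 139 149 205 216
[[0.7724 0.484  0.262 ]
 [0.7603 0.485  0.262 ]
 [0.76   0.484  0.263 ]
 [0.754  0.484  0.261 ]
 [0.752  0.483  0.264 ]
 [0.7459 0.485  0.265 ]]
mean [0.4843 0.2639]
side 183 245.30601092896174 261.6120218579235 240 251 252 271
[[0.8878 0.483  0.256 ]
 [0.8835 0.483  0.257 ]
 [0.8835 0.482  0.257 ]
 [0.8786 0.482  0.258 ]
 [0.878  0.481  0.257 ]
 [0.8641 0.482  0.256 ]]
mean [0.4821 0.2572]
[0.4744 0.0263 0.2359] [-2.2945 -2.1123 -0.0298] [ 0.034   0.1583 -0.025   1.3878  0.0297  1.6874] 1.0002327485218916 -4.795048324501439
```

```bash
cat > plan.py <<'E'
import sys
from h import *
from scipy.spatial.transform import Rotation as Ro
np.set_printoptions(precision=4,suppress=True)
s=ctrl.state(); R=Ro.from_rotvec(s['tool_rot']); M=R.as_matrix()
tx,ty,tz,yaw=map(float,sys.argv[1:5])
G=Ro.from_matrix(np.array([[np.cos(yaw),np.sin(yaw),0],[np.sin(yaw),-np.cos(yaw),0],[0,0,-1]]))
print('pos',s['tcp_pos'],'tilt',M[:,2],'yaw',np.arctan2(M[1,0],M[0,0]))
print('turn in tool',(R.inv()*G).as_rotvec())
print('shift (after turn, mm)',G.inv().apply(np.array([tx,ty,tz])-s['tcp_pos'])*1000)
E
python3 plan.py .483 .258 .236 1.49
```

```text
pos [0.4744 0.0263 0.2359] tilt [-0.0013  0.0297 -0.9996] yaw 1.4880816044773666
turn in tool [-0.0037 -0.0295 -0.0019]
shift (after turn, mm) [231.6652 -10.1132  -0.0768]
```

Request:
jog_arm([
  [[0,0,0,0,-0.004,-0.029,0],[0,33,-1.4,0,0,0,0],[0,33,-1.4,0,0,0,0],[0,33,-1.4,0,0,0,0],[0,33,-1.4,0,0,0,0],[0,33,-1.4,0,0,0,0],[0,33,-1.4,0,0,0,0],[0,33,-1.7,0,0,0,0],[0,0,0,0,0,0,0],[0,0,0,0,0,0,0]],
])

```text
t: 16.62
tcp_pos: [0.4825, 0.2574, 0.2359]
tool_rot: [2.308, 2.131, 0.0]
contact_force: [0.2, 0.1, 1.4]
opening: 1.002
gripper_force: 0.0
```

```bash
python3 plan.py .483 .258 .098 1.49; python3 - <<'E'
from h import *
im,d=grab('side','side4.png')
cc=np.mgrid[:384,:512][::-1].reshape(2,-1).T; X=pts('side',cc,d.ravel()); tc=ctrl.state()['tcp_pos']
s=(d.ravel()>0)&(abs(X[:,0]-tc[0])<.08)&(abs(X[:,1]-tc[1])<.05)&(X[:,2]>.18)&(X[:,2]<.33)
Y=X[s]
for z in np.arange(.23,.33,.01):
    k=abs(Y[:,2]-z)<.005
    if k.sum(): print(round(z,3),k.sum(),Y[k].min(0)[:2].round(3),Y[k].max(0)[:2].round(3))
print(np.sort(Y[:,2])[:10].round(4))
E
```

```text
pos [0.4825 0.2574 0.2359] tilt [ 0.0005 -0.0004 -1.    ] yaw 1.491285133337629
turn in tool [0.0005 0.0004 0.0013]
shift (after turn, mm) [  0.626    0.4776 137.9371]
0.27 2 [0.435 0.254] [0.525 0.266]
0.28 32 [0.43  0.247] [0.537 0.276]
0.29 49 [0.427 0.246] [0.538 0.276]
0.3 51 [0.427 0.245] [0.536 0.275]
0.31 41 [0.428 0.246] [0.538 0.275]
0.32 77 [0.413 0.252] [0.553 0.279]
[0.2736 0.2744 0.2757 0.2763 0.2766 0.2767 0.2775 0.2789 0.2792 0.2794]
```

Request:
jog_arm([
  [[0,0.6,0.5,40,0,0,0],[0,0,0,40,0,0,0],[0,0,0,30,0,0,0],[0,0,0,20,0,0,0],[0,0,0,10,0,0,0],[0,0,0,0,0,0,0],[100,0,0,0,0,0,0],[150,0,0,0,0,0,0],[255,0,0,0,0,0,0],[255,0,0,0,0,0,0],[255,0,0,0,0,0,0],[255,0,0,0,0,0,0],[255,0,0,0,0,0,0]],
])

```text
t: 18.3
tcp_pos: [0.483, 0.2583, 0.0964]
tool_rot: [-2.307, -2.131, -0.001]
contact_force: [-3.5, -0.8, 6.1]
opening: 0.258
gripper_force: 58.4
```

Request:
jog_arm([
  [[255,0,0,-5,0,0,0],[255,0,0,-10,0,0,0],[255,0,0,-20,0,0,0],[255,0,0,-20,0,0,0],[255,0,0,-20,0,0,0],[255,0,0,-20,0,0,0],[255,0,0,-25,0,0,0],[255,0,0,-30,0,0,0],[255,0,0,-30,0,0,0],[255,0,0,0,0,0,0],[255,0,0,0,0,0,0]],
])

```text
t: 19.68
tcp_pos: [0.4831, 0.258, 0.2757]
tool_rot: [-2.308, -2.131, -0.0]
contact_force: [0.1, 0.2, -0.9]
opening: 0.257
gripper_force: 58.8
```

```bash
python3 plan.py .600 -.185 .276 1.49; python3 - <<'E'
from h import *
im,d=grab('side','side5.png'); t=ctrl.state()['tcp_pos']
u,v=proj('side',[t])[0].astype(int); print(u,v)
c=im[max(v-50,0):v+80,u-50:u+50]; cv2.imwrite('pics/held.png',cv2.resize(c,(460,598),interpolation=cv2.INTER_CUBIC))
E
```

```text
pos [0.4831 0.258  0.2757] tilt [ 0.0001  0.0002 -1.    ] yaw 1.4912985357146462
turn in tool [ 0.0001 -0.0003  0.0013]
shift (after turn, mm) [-432.108   152.2717   -0.3307]
244 221
```

View pics/held.png

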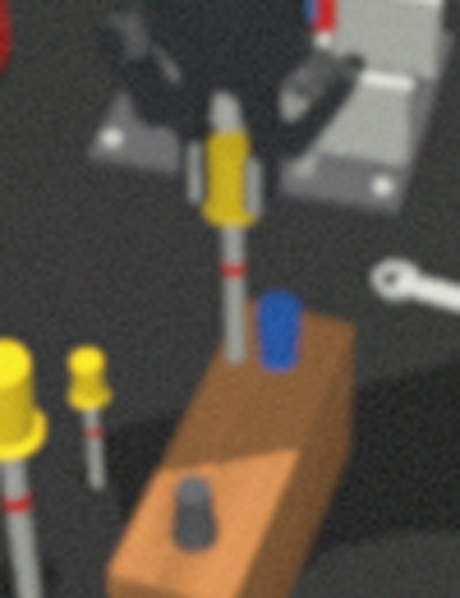

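The rod hangs upright in the fingers, with its ring at (232,270) in the crop and its tip at (235,360). I'll carry it over the jig slowly.

Request:
jog_arm([
  [[255,-10,3.5,0,0,0,0],[255,-20,7,0,0,0,0],[255,-24,8.5,0,0,0,0],[255,-24,8.5,0,0,0,0],[255,-24,8.5,0,0,0,0],[255,-24,8.5,0,0,0,0],[255,-24,8.5,0,0,0,0],[255,-24,8.5,0,0,0,0],[255,-24,8.5,0,0,0,0],[255,-24,8.5,0,0,0,0],[255,-24,8.5,0,0,0,0],[255,-24,8.5,0,0,0,0],[255,-24,8.5,0,0,0,0],[255,-24,8.5,0,0,0,0],[255,-24,8.5,0,0,0,0],[255,-24,8.5,0,0,0,0],[255,-24,8.5,0,0,0,0],[255,-24,8.5,0,0,0,0],[255,-16,5.5,0,0,0,0],[255,0,0,0,0,0,0]],
])

```text
t: 22.22
tcp_pos: [0.6003, -0.1838, 0.2752]
tool_rot: [-2.309, -2.129, 0.0]
contact_force: [0.1, 0.7, -0.6]
opening: 0.253
gripper_force: 58.8
```

Request:
jog_arm([
  [[255,0,0,0,0,0,0],[255,0,0,0,0,0,0]],
])

```text
t: 22.48
tcp_pos: [0.6005, -0.182, 0.2761]
tool_rot: [-2.307, -2.132, -0.001]
contact_force: [-0.4, 1.0, -0.2]
opening: 0.252
gripper_force: 58.8
```

```bash
python3 plan.py .6024 -.185 .276 1.49; python3 - <<'E'
from h import *
for n in('side','top'):
    im,d=grab(n,n+'6.png'); np.save(n+'6.npy',d)
im=cv2.imread('pics/side6.png')
cv2.imwrite('pics/over.png',cv2.resize(im[105:205,200:300],(600,600),interpolation=cv2.INTER_CUBIC))
print(proj('side',[[.6024,-.185,.1],[.6024,-.185,.185],[.6024,-.185,.255],[.6024,-.185,.295]]))
E
```

```text
pos [ 0.6005 -0.182   0.2761] tilt [ 0.0005  0.0005 -1.    ] yaw 1.4921241958008813
turn in tool [ 0.0004 -0.0005  0.0021]
shift (after turn, mm) [-2.8601  2.1876  0.0555]
[[245.52885646 169.21513292]
 [245.31865389 148.79968722]
 [245.13974029 130.85194834]
 [245.0353215  120.10891333]]
```

View pics/over.png

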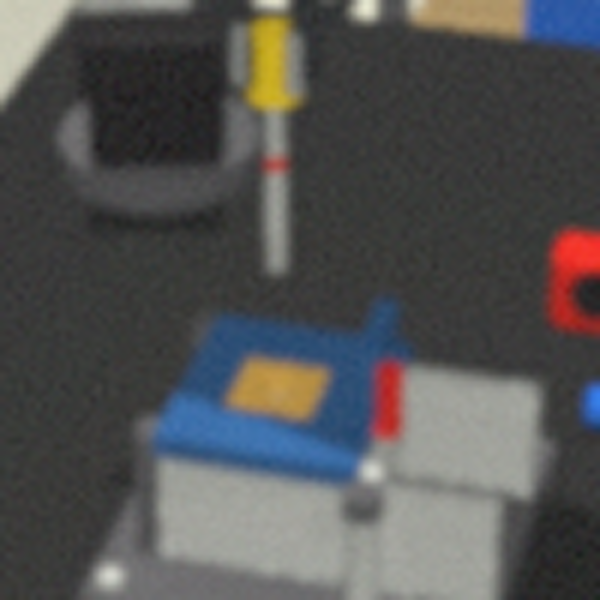

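```bash
cat > shaft.py <<'E'
from h import *
np.set_printoptions(precision=4,suppress=True)
def run(zlo,zhi,N=4):
    K,k1,R,t=cam('side'); C=-R.T@t
    tc=ctrl.state()['tcp_pos']; out=[];ins=[]
    for i in range(N):
        im,d=grab('side')
        hsv=cv2.cvtColor(im,cv2.COLOR_BGR2HSV)
        for z in np.arange(zlo,zhi,.003):
            u,v=proj('side',[[tc[0],tc[1],z]])[0]; v=int(round(v))
            uu=np.arange(int(u)-9,int(u)+10); dd=d[v,uu]; X=pts('side',np.c_[uu,0*uu+v],dd)
            k=(dd>0)&(abs(X[:,1]-tc[1])<.03)&(abs(X[:,0]-tc[0])<.02)
            if k.sum()>=2: 
                P=X[k]; out.append([P[:,0].mean(),np.sort(P[:,1])[-max(1,k.sum()//2):].mean(),P[:,2].mean(),k.sum(),uu[k].mean(),v])
        # insert by depth
        m=cv2.inRange(hsv,(10,60,60),(40,255,255)); r=np.zeros_like(m); r[155:185,232:262]=m[155:185,232:262]
        ys,xs=np.where(r>0); P=pts('side',np.c_[xs,ys],d[ys,xs]); ins.append(np.r_[np.median(P,0),xs.mean(),ys.mean(),len(xs)])
    o=np.array(out); print('tcp',tc)
    for z in np.unique(o[:,5]): print(int(z),o[o[:,5]==z].mean(0), o[o[:,5]==z].std(0)[:3])
    print('mean shaft',o.mean(0)); print('insert',np.mean(ins,0), 'dir to cam',(C-np.r_[tc]))
E
python3 - <<'E'
from shaft import run
run(.190,.29)
E
```

```text
tcp [ 0.6005 -0.1821  0.2761]
122 [  0.5952  -0.168    0.2968   7.     246.     122.    ] [0.0002 0.0014 0.0005]
123 [  0.5976  -0.176    0.2883   3.     246.     123.    ] [0.0004 0.0015 0.0009]
124 [  0.5977  -0.1782   0.2844   3.     246.     124.    ] [0.0003 0.0012 0.0006]
125 [  0.5973  -0.1752   0.2817   3.     246.     125.    ] [0.0001 0.0008 0.0003]
126 [  0.5977  -0.177    0.2772   3.     246.     126.    ] [0.0005 0.0016 0.001 ]
127 [  0.5975  -0.1761   0.274    3.     246.     127.    ] [0.0004 0.002  0.0007]
128 [  0.5975  -0.1761   0.2703   3.     246.     128.    ] [0.0005 0.002  0.001 ]
129 [  0.5976  -0.1759   0.2663   3.     246.     129.    ] [0.0004 0.0018 0.0009]
130 [  0.5976  -0.1758   0.2628   3.     246.     130.    ] [0.0004 0.0011 0.0008]
131 [  0.5975  -0.1755   0.2592   3.     246.     131.    ] [0.0002 0.002  0.0005]
132 [  0.5972  -0.1737   0.2562   3.     246.     132.    ] [0.0003 0.0015 0.0006]
133 [  0.598   -0.1761   0.2516   2.5    245.875  133.    ] [0.0005 0.0011 0.0005]
134 [  0.5977  -0.176    0.2476   3.     246.     134.    ] [0.0004 0.0021
[... 637 characters left out ...]
   142.    ] [0.0002 0.0011 0.0005]
143 [  0.5996  -0.1765   0.2129   2.     245.5    143.    ] [0.0001 0.0008 0.0003]
144 [  0.5994  -0.1757   0.2093   2.     245.5    144.    ] [0.0004 0.0018 0.0009]
145 [  0.5994  -0.1758   0.2056   2.     245.5    145.    ] [0.0004 0.0019 0.0008]
146 [  0.6014  -0.1759   0.2007   3.     245.     146.    ] [0.0002 0.0014 0.0005]
147 [  0.6016  -0.1765   0.1965   3.     245.     147.    ] [0.0003 0.0014 0.0007]
148 [  0.6014  -0.1743   0.1931   3.     245.     148.    ] [0.0003 0.0015 0.0008]
mean shaft [  0.5986  -0.1759   0.2423   2.7868 245.7279 135.3235]
insert [  0.603   -0.1911   0.0987 245.9186 169.2195 123.    ] dir to cam [-0.3148  1.1293  0.6663]
```

```bash
cat > sub.py <<'E'
from h import *
np.set_printoptions(precision=4,suppress=True)
def run(zo,N=6,name='side'):
    tc=ctrl.state()['tcp_pos']; A=np.mean([grab(name)[0].astype(float) for _ in range(N)],0)
    L=A.mean(2); X=lambda z:proj(name,[[tc[0],tc[1],z]])[0]
    # ring
    u,v=X(zo-.04); r0,c0=int(v)-5,int(u)-6; w=A[r0:r0+12,c0:c0+14]; red=np.clip(w[...,2]-w[...,:2].mean(2)-25,0,None)
    rr,cc=np.mgrid[r0:r0+12,c0:c0+14]; ru,rv=(red*cc).sum()/red.sum(),(red*rr).sum()/red.sum()
    print('ring px',ru,rv,red.sum(),'world',onz(name,[ru,rv],zo-.04))
    # shaft axis
    us=[]
    for z in np.arange(zo-.105,zo-.01,.004):
        u,v=X(z); v=int(round(v)); c=np.arange(int(u)-8,int(u)+10); I=L[v,c]; bg=np.median(np.r_[I[:4],I[-4:]]); g=np.clip(I-bg-15,0,None)
        if g.sum()>50: us.append([v,(g*c).sum()/g.sum(),g.sum()])
    us=np.array(us); p=np.polyfit(us[:,0],us[:,1],1); print('axis slope',p[0],'resid',np.std(us[:,1]-np.polyval(p,us[:,0])))
    e=proj(name,[[tc[0],tc[1],zo-.1],[tc[0],tc[1],zo-.02]]); print('vertical slope',(e[1,0]-e[0,0])/(e[1,1]-e[0,1]),'u at tip',np.polyval(p,X(zo-.11)[1]),'tcp proj u',X(zo-.11)[0])
    # tip edge
    u,v=X(zo-.11); c=int(round(np.polyval(p,v))); col=L[int(v)-14:int(v)+10,c-1:c+2].mean(1); hi=np.median(col[:8]); lo=col[-7:].mean()
    j=np.where(col>(hi+lo)/2)[0].max(); f=(col[j]-(hi+lo)/2)/(col[j]-col[j+1]); tv=int(v)-14+j+f; print('tip v',tv,col.round(0))
    return A
E
python3 - <<'E'
from sub import *
A=run(.2945)
E
```

```text
ring px 245.4481311213272 131.99940035978412 416.9166666666667 world [[ 0.5997 -0.1789  0.2545]]
axis slope 0.11243876561576978 resid 0.43930462277984245
vertical slope 0.009345178613224045 u at tip 246.38864014808115 tcp proj u 245.6550586295774
tip v 149.88847982374767 [136. 137. 138. 138. 137. 138. 137. 135. 133. 132. 131. 131. 132. 129.
 119.  96.  71.  58.  58.  58.  58.  59.  61.  68.]
```

Request:
jog_arm([
  [[255,-2.4,1.5,0,0,0,0],[255,0,0,10,0,0,0],[255,0,0,15,0,0,0],[255,0,0,15,0,0,0],[255,0,0,15,0,0,0],[255,0,0,10,0,0,0],[255,0,0,5,0,0,0],[255,0,0,0,0,0,0],[255,0,0,0,0,0,0],[255,0,0,0,0,0,0]],
])

```text
t: 24.32
tcp_pos: [0.602, -0.1852, 0.2063]
tool_rot: [2.308, 2.131, 0.001]
contact_force: [-0.8, -0.4, -0.0]
opening: 0.257
gripper_force: 58.8
```

```bash
python3 plan.py .6018 -.1845 .1213 1.49; python3 - <<'E'
from sub import *
tc=ctrl.state()['tcp_pos']; zo=tc[2]+.0187
A=run(zo)
ring=proj('side',[[.6024,-.185,zo-.04]]);print(ring, proj('side',[[.6024,-.185,.1],[.6024,-.185,zo-.11]]))
L=A.mean(2)
for v in range(148,172,2): print(v,L[v,240:253].astype(int))
for n in('side','top'):
    im=grab(n)[0]
    r=im[115:195,205:285] if n=='side' else im[145:225,250:330]
    z=cv2.resize(r,(400,400),interpolation=cv2.INTER_CUBIC); o=z if n=='side' else np.hstack([o,z])
cv2.imwrite('pics/near.png',o)
E
```

```text
pos [ 0.602  -0.1852  0.2063] tilt [ 0.0009  0.0003 -1.    ] yaw 1.491289764246972
turn in tool [ 0.0009 -0.0003  0.0013]
shift (after turn, mm) [ 0.6756 -0.3001 84.9511]
ring px 245.50299401197606 149.40437874251495 445.33333333333337 world [[ 0.6008 -0.1816  0.185 ]]
axis slope 0.005422705857267122 resid 0.1537442748329257
vertical slope 0.010000751380633444 u at tip 245.46880731877096 tcp proj u 245.6056875493934
tip v 171.7401617250674 [124. 134. 138. 138. 136. 137. 137. 136. 134. 133. 133. 132. 133. 136.
 139. 142. 139. 138. 138. 139. 137. 132. 124. 109.]
[[245.3188 148.8119]] [[245.5289 169.2151]
 [245.4925 165.7291]]
148 [ 57  57  59  76 109 129 125 102  71  58  57  56  58]
150 [ 57  57  58  72  98 116 112  93  72  58  59  58  58]
152 [ 57  58  60  81 118 143 140 114  79  59  55  57  59]
154 [ 56  55  61  82 121 146 144 117  80  60  57  55  58]
156 [ 61  60  60  81 120 146 144 118  81  59  55  57  57]
158 [ 74  73  72  89 120 142 143 118  82  65  61  61  59]
160 [ 80  77  80  93 116 139 143 124  94  78  77  76  74]
162 [ 78  79  80  89 114 139 142 125  95  78  78  78  80]
164 [ 90 100 105 108 124 141 143 126 102  91  86  83  84]
166 [115 124 129 132 137 143 145 138 130 124 119 119 115]
168 [126 132 132 131 136 138 139 138 135 131 130 130 128]
170 [131 134 130 130 134 140 141 137 133 128 129 129 124]
```

View pics/near.png

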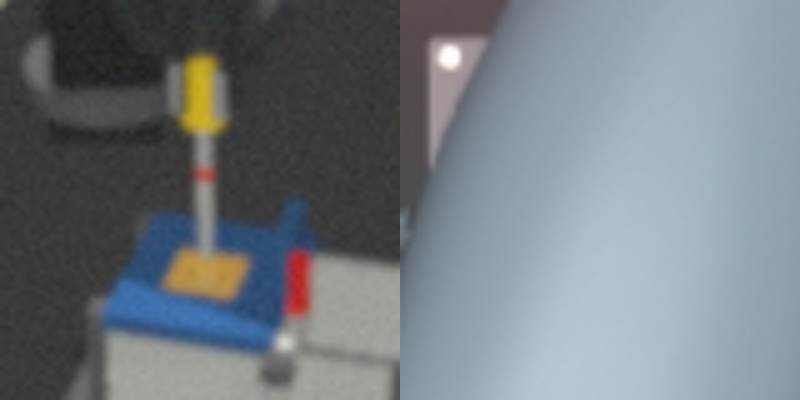

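Request:
jog_arm([
  [[255,0.4,0,5,0,0,0],[255,0,0,5,0,0,0],[255,0,0,5,0,0,0],[255,0,0,5,0,0,0],[255,0,0,0,0,0,0]],
])

```text
t: 25.35
tcp_pos: [0.6016, -0.1847, 0.1854]
tool_rot: [-2.307, -2.131, -0.0]
contact_force: [-0.7, -0.4, -0.9]
opening: 0.256
gripper_force: 58.8
```

Request:
jog_arm([
  [[255,0,0,7,0,0,0],[255,0,0,7,0,0,0],[255,0,0,7,0,0,0],[255,0,0,7,0,0,0],[255,0,0,7,0,0,0],[255,0,0,7,0,0,0],[255,0,0,7,0,0,0],[255,0,0,6,0,0,0],[255,0,0,5,0,0,0],[255,0,0,4,0,0,0],[255,0,0,1,0,0,0],[255,0,0,0,0,0,0],[255,0,0,0,0,0,0],[255,0,0,0,0,0,0],[255,0,0,0,0,0,0]],
])

```text
t: 27.22
tcp_pos: [0.6019, -0.1847, 0.1209]
tool_rot: [-2.308, -2.131, -0.001]
contact_force: [0.3, 0.4, -0.6]
opening: 0.259
gripper_force: 58.8
```

```bash
python3 plan.py .602 -.185 .1213 1.49; python3 - <<'E'
from sub import *
A=np.mean([grab('side')[0].astype(float) for _ in range(6)],0); cv2.imwrite('pics/end.png',A)
w=A[155:185,232:262]; red=np.clip(w[...,2]-w[...,:2].mean(2)-25,0,None)
hsv=cv2.cvtColor(A.astype(np.uint8),cv2.COLOR_BGR2HSV)
print('proj ring/mouth',proj('side',[[.602,-.185,.1],[.602,-.185,.14]]))
print('hue cols'); 
for v in range(156,178): print(v,hsv[v,238:254,0], A[v,238:254,2].astype(int))
E
```

```text
pos [ 0.6019 -0.1847  0.1209] tilt [ 0.0004  0.0004 -1.    ] yaw 1.4913172035315052
turn in tool [ 0.0004 -0.0004  0.0013]
shift (after turn, mm) [-0.2872  0.078  -0.3663]
proj ring/mouth [[245.6388 169.2319]
 [245.5428 159.8063]]
hue cols
156 [103  75  40  22  24  25  25  25  25  23  24  27  50  90 120 135] [ 71 102 115 120 144 179 197 202 195 175 151 124  89  58  53  53]
157 [108 103  90  25  24  25  25  25  25  23  25  27  45  90 105 120] [ 70  96 113 117 146 179 198 202 195 175 149 124  89  59  53  55]
158 [107 106 104  25  24  25  25  25  24  24  23  34  83 107 105 111] [ 61  86 103 119 151 183 197 201 195 174 149 122  89  60  51  57]
159 [107 107 107  25  24  25  25  25  25  24  24  30 104 107 108 107] [ 53  65  87 119 158 186 199 203 196 174 149 125  91  61  53  53]
160 [106 107 108  27  24  25  25  25  25  24  24  30 105 107 107 106] [ 43  51  75 114 157 186 199 204 199 181 156 125  88  58  51  49]
161 [106 106 107 102  24  24  24  24  24  24  25  26 106 106 106 107] [ 45  45  59  93 136 171 192 203 198 180 150 114  77  53  46  49]
162 [106 106 107 107  90  26  23  24  23  24
[... 1453 characters left out ...]
 19  19  18  10 110] [ 94 110 122 132 140 147 148 153 159 163 170 175 170 151 115  72]
174 [107 108 109 111 116 118 123 150   9  14  16  15  15  12 113 107] [ 62  66  76  81  90  93  99 106 114 128 136 144 142 121  86  56]
175 [106 106 106 106 107 108 107 108 109 112 114 118 115 112 108 106] [59 55 54 55 55 56 57 63 72 82 87 93 91 80 61 45]
176 [106 106 106 106 106 106 106 106 106 106 107 108 107 107 106 106] [62 58 59 61 55 54 54 53 51 50 52 52 51 53 45 42]
177 [106 106 106 106 106 106 106 106 106 106 106 107 106 106 106 107] [63 62 64 64 64 62 60 61 58 53 48 49 49 44 44 45][ WARN:0@2.341] global loadsave.cpp:1063 imwrite_ Unsupported depth image for selected encoder is fallbacked to CV_8U.
```

The red ring shows at (245.5, 169.5), matching the projected centre of the mouth at (245.6, 169.2). There is no contact force and no tilt, so I'm handing in.

```bash
python3 -c "
from plant import ctrl
print(ctrl.hand_in())"
```

```text
the job is handed in; nothing more can be done
None
```

The job is handed in, with no verdict returned: the guide is home, the lever locked, and the probe is held upright and centred in the hole with its red ring level with the guide's top. I saw no contact on the rod, and it finished at 27 s of the allowed 72 s.

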